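# Fill the vial rack and hold the incubator lid open

## Task

Two of the six pockets of the green rack are empty: stand the two spare vials from the bench in them, upright and fully down, leaving the four other vials in their pockets and the bottle, dish and calculator where they are. Then lift the lid of the bench incubator and hold it open at 60 degrees from closed, give or take 5, so that a colleague can load the rack. Finish while the gripper's fingers are still holding the lid there on their own, because it falls shut when let go.

Things in the scene. Friction and masses are not known exactly. Their poses are not given: they have to be found in the camera images.
- rack: Loose green rack (0.6 kg) flat on the bench, 136 (x) by 108 (y) by 32 mm high; origin at the centre of its underside, z up; yaw within 0.35 rad. Six blind pockets, 33 mm square with 3 mm chamfered mouths, 26 mm deep (floors 6 mm above the bench), at x = -42, 0, 42 and y = -31, 31 mm. Four hold a vial, two are empty; which two changes.
- rack_hole0 (a point): Centre of the mouth of a rack pocket at rack x = -42, y = -31 mm, on the rack's top face, 32 mm above the bench and 26 mm above the pocket's floor.
- rack_hole1 (a point): Centre of the mouth of a rack pocket at rack x = -42, y = 31 mm, on the rack's top face, 32 mm above the bench and 26 mm above the pocket's floor.
- rack_hole2 (a point): Centre of the mouth of a rack pocket at rack x = 0, y = -31 mm, on the rack's top face, 32 mm above the bench and 26 mm above the pocket's floor.
- rack_hole3 (a point): Centre of the mouth of a rack pocket at rack x = 0, y = 31 mm, on the rack's top face, 32 mm above the bench and 26 mm above the pocket's floor.
- rack_hole4 (a point): Centre of the mouth of a rack pocket at rack x = 42, y = -31 mm, on the rack's top face, 32 mm above the bench and 26 mm above the pocket's floor.
- rack_hole5 (a point): Centre of the mouth of a rack pocket at rack x = 42, y = 31 mm, on the rack's top face, 32 mm above the bench and 26 mm above the pocket's floor.
- vial0: Amber glass vial with white cap, upright: 28 mm diameter throughout, 61 mm tall in all (the cap is the top 17 mm), 30 to 55 g. Origin at the centre of its underside, z up. Starts in one of the rack's pockets; leave it there.
- vial1: Amber glass vial with white cap, upright: 28 mm diameter throughout, 61 mm tall in all (the cap is the top 17 mm), 30 to 55 g. Origin at the centre of its underside, z up. Starts in one of the rack's pockets; leave it there.
- vial2: Amber glass vial with white cap, upright: 28 mm diameter throughout, 61 mm tall in all (the cap is the top 17 mm), 30 to 55 g. Origin at the centre of its underside, z up. Starts in one of the rack's pockets; leave it there.
- vial3: Amber glass vial with white cap, upright: 28 mm diameter throughout, 61 mm tall in all (the cap is the top 17 mm), 30 to 55 g. Origin at the centre of its underside, z up. Starts in one of the rack's pockets; leave it there.
- vial4: Amber glass vial with white cap, upright: 28 mm diameter throughout, 61 mm tall in all (the cap is the top 17 mm), 30 to 55 g. Origin at the centre of its underside, z up. A spare: starts standing on the bench to the left of the rack.
- vial5: Amber glass vial with white cap, upright: 28 mm diameter throughout, 61 mm tall in all (the cap is the top 17 mm), 30 to 55 g. Origin at the centre of its underside, z up. A spare: starts standing on the bench to the left of the rack.
- incubator: Bench incubator fixed to the bench: white open-topped box 200 (x) by 240 (y) by 100 mm high with a control panel on its front (-x) face, covered by the blue lid. Origin at the centre of its underside, z up. Its yaw varies up to 0.25 rad either way.
- lid (a joint): Angle of the incubator's lid in rad: 0 closed, growing as the front edge rises; stops at 1.4. 60 degrees is 1.047. The lid swings freely and falls shut by its own weight (about 0.35 to 0.6 kg; lifting it takes 2 to 4 N at the handle).
- lid_handle (a point): Middle of the lid's handle: round steel bar 14 mm thick, 100 mm long, along the incubator's y, on two end posts. Closed, its centre line is 40 mm above the lid's top, 180 mm before (-x) the hinge line and 52 mm above it (152 mm above the bench); the lid's front edge is 24 mm further out. Turns with the lid: x along the lid to the hinge, y along the bar, z out of the lid's top.
- lid_hinge (a point): Middle of the hinge line, at the incubator's far (+x) upper edge, 100 mm from the incubator's centre and 100 mm above the bench. The line runs along the incubator's y axis. The lid is a 204 by 244 by 12 mm panel whose underside meets the hinge line.
- bottle: Bystander: clear bottle with a blue cap, 64 mm diameter, 140 mm tall, beyond the rack. Origin at the centre of its underside.
- dish: Bystander: round pale covered dish, 88 mm diameter, 15 mm high, beyond the incubator. Origin at the centre of its underside.
- calculator: Bystander: black pocket calculator 140 by 75 by 15 mm lying beyond the rack. Origin at the centre of its underside, x along its length.

How it is judged:
By the outcome, as a careful person would: the job done as asked, in the order asked, and still so for the second after the job is handed in, while the arm keeps its last pose, push and grip.
It also fails if it takes over 72 s, if anything falls off the work surface, if the arm or the gripper's body presses on something with over 40 N, if the wrist force passes 120 N, or if a joint passes its speed limit or range.

## Robot

A 6-joint arm with a two-finger parallel gripper is mounted at the origin on the work surface. World frame = base frame: x ahead of the robot, y to its left, z up, the work surface at z = 0. Lengths are in mm, angles in rad, forces in N, time in s.
With the tool pointing down it reaches from about 275 to 750 mm from the base axis. Payload 10.2 kg.
Tool frame: the origin (TCP) lies at the centre of the arm's flange, where the gripper is bolted on; the fingertips stand 173 mm ahead of it and the grasp point (between the pads) lies 155 mm ahead of it; z points along the fingers, y is the line along which they close (so a half turn about z gives the same grasp; the last joint's range is limited). The gripper opens to 85 mm and grips with 20 to 120 N. Pads are 22 mm wide; open, the fingers measure 114 mm over their backs; the gripper's body (76 mm by 85 mm) begins 54 mm behind the grasp point. The pads swing forward as they close: fully open they stand 13 mm farther back than shut.
Start: joints at [-1.379, 0.313, 1.498, -0, 1.331, -0.223], TCP at [211.567, -480.491, 404.694] pointing down, gripper open.
Joint ranges: [-2.94, 2.94], [-0.97, 2.17], [0.19, 2.56], [-1.23, 4.37], [0.02, 3.11], [-2.88, 2.88]. Speed limits (rad/s): [2.39, 2.39, 3.01, 3.14, 3.14, 3.14].

## Interface

Orientations are given as a unit quaternion [w, x, y, z].
In Python, from rig import ctrl, imaging gives the robot as it stands (ctrl), with the cameras (imaging).
- The arm moves only by the shell command python3 steer.py 'ROWS' [OPENING] [FORCE]. ROWS is a JSON list of rows, 1 to 8 of them, each of 6 numbers: dx, dy, dz in mm, then a rotation vector rx, ry, rz in rad; each row is the pose to reach, as a shift and turn from the pose commanded when the command began, along the tool's axes at that moment; what a row does not reach only later rows make up. A row lasts 1/10 s, in which the tool goes at most 50 mm and 0.15 rad, less where a joint would pass 70% of its speed; a pose out of reach is approached as far as the arm can. OPENING is the opening from 0.0 (shut) to 1.0 (fully open), set as the command begins (- or left out keeps the last). The fingers move at their own pace and stop on an object; FORCE is the grip in N (left out, the last holds). Time passes only in rows, so rows that do not move let the fingers close. It prints the time, the measured TCP pose, the force, the opening and the grip force at its end.
- ctrl.sense(): the state, without advancing time (a new reading comes with each control period).
- imaging.capture(name): name is "scene" or "top" or "wrist"; returns the picture (384x512x3 uint8, red, green, blue); there is no depth.
- imaging.calibration(name): a dict with "fx", "fy", "cx", "cy" (pixels), "position" and "attitude" of the camera in the world. Camera axes: x right, y down, z forward; pixel columns grow to the right and rows downward; lengths in mm; the calibration is good to about 2 mm. The wrist camera is an equidistant fisheye: a pixel r from the principal point sees the ray r / f radians off the axis. A picture is of the moment at which its call begins: read the wrist's pose just before it. calibration takes no time and is no camera call; for the wrist camera it gives the pose at the moment of the call.
- ctrl.finish_job(): hands the job in; it is judged then, once.
The state is a dict: "time_s": time; "joints": joint angles; "dq": joint speeds; "tau": joint torques, N m; "eef_pos": TCP position; "ee_rot": TCP orientation; "force": force on the tool from outside, world axes, zero at the start; "wrist_torque": the same for the moment, N m; "grip_width": opening from 0.0 (shut) to 1.0 (fully open); "grip_force": force on a finger pad.
Only numpy, scipy, OpenCV 4.12 (cv2) and the standard library are available. Lean on these libraries where they do the work, as an engineer would, in place of code of your own. Each camera call takes 0.05 s, during which the arm holds its last target. There are 200 camera calls.

## Working session

There is one attempt and no reset: what is moved stays moved. The work goes in short steps, Python scripts to look and compute and a shell command to move; the robot and the scene stay as the last step left them, time stands still between calls to the robot, and variables do not carry over. Pictures are saved under pics/ and viewed, at most 10 in all, crops included, and the job is handed in when it is done.

```bash
ls; mkdir -p pics
python3 - <<'E'
from rig import ctrl, imaging
import cv2
for n in("top","scene"):
    cv2.imwrite(f"pics/{n}0.png",cv2.resize(imaging.capture(n)[:,:,::-1],(800,600),interpolation=cv2.INTER_CUBIC)); print(n,imaging.calibration(n))
print(ctrl.sense())
E
```

```text
pics
rig.py
steer.py
top {'fx': 482.7286418587116, 'fy': 482.7286418587116, 'cx': 256.0800002222275, 'cy': 187.3450898963819, 'position': array([ 461.05681955,   44.87398901, 1465.23133996]), 'attitude': array([-0.04022593,  0.71637078, -0.69525605,  0.04258878])}
scene {'fx': 427.247287687084, 'fy': 427.247287687084, 'cx': 254.4825828970856, 'cy': 192.0519815100106, 'position': array([ 911.83073025, -468.77023314,  889.16583833]), 'attitude': array([-0.30769604,  0.91536669,  0.24492636, -0.08624414])}
{'time_s': 0.1, 'joints': array([-1.37941679e+00,  3.13379101e-01,  1.49833794e+00, -2.54578564e-05,
        1.33099545e+00, -2.23420002e-01]), 'dq': array([ 0.00074671, -0.00167618, -0.00160242,  0.00196959, -0.00097455,
       -0.00057721]), 'tau': array([ 2.09749684e-03, -4.12899613e+01, -2.60141587e+01, -1.53204819e-04,
        3.08575836e-03, -1.03596346e-05]), 'eef_pos': array([ 211.54961839, -480.4567911 ,  404.20856179]), 'ee_rot': array([-5.60049249e-04,  9.78568874e-01,  2.05919025e-01, -3.39169864e-06]), 'force': array([ 0.69111722, -0.27679151,  0.77134603]), 'wrist_torque': array([-0.0138981 ,  0.01224239,  0.00754251]), 'grip_force': 0.0, 'grip_width': 1.0020313356752466}
```

View pics/top0.png

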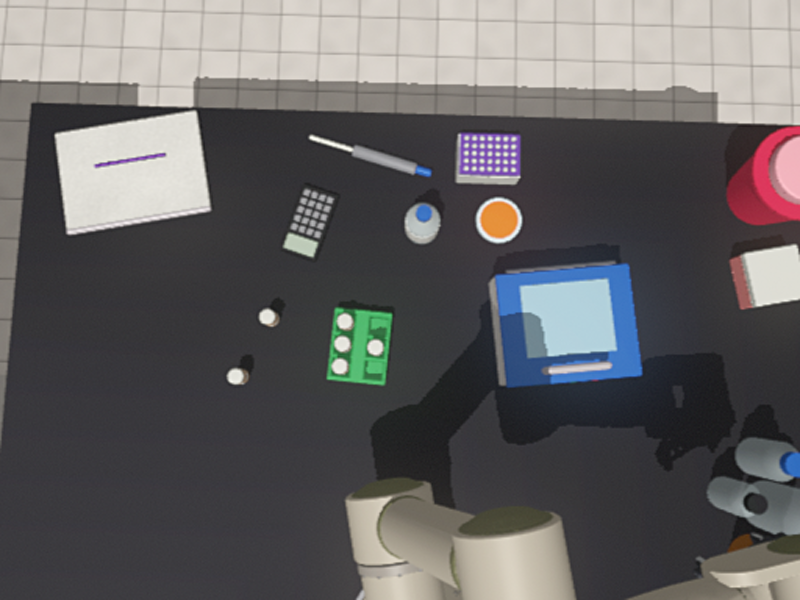

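View pics/scene0.png

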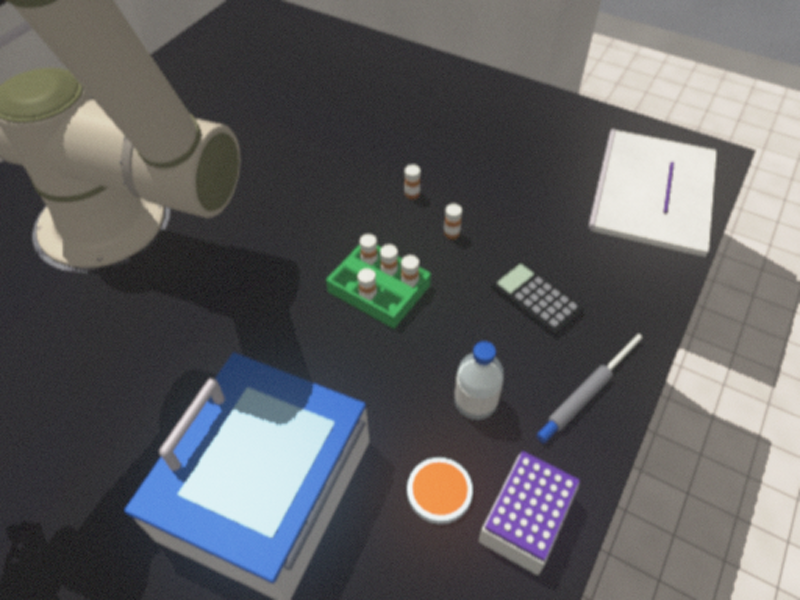

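The top picture (+x is up, +y is left) shows the spare vials' caps at about (268,317) and (237,376). The rack is around (360,346), with its right-hand (-y) column empty at the near and far ends (hole0, hole4). The incubator handle runs from about (545,371) to (610,365). The scene view agrees.

```bash
cat > h.py <<'E'
import numpy as np,cv2
from rig import ctrl, imaging
from scipy.spatial.transform import Rotation as R
def rot(q): return R.from_quat(np.roll(q,-1))
def ray(c,u,v,fish=False):
    a=np.array([(u-c['cx'])/c['fx'],(v-c['cy'])/c['fy']])
    if fish:
        t=np.linalg.norm(a); d=np.r_[a/t*np.sin(t),np.cos(t)]
    else: d=np.r_[a,1]
    return rot(c['attitude']).apply(d)
def hit(c,u,v,z,fish=False):
    d=ray(c,u,v,fish); p=c['position']; return p+d*(z-p[2])/d[2]
def go(p,yaw=None,Rt=None,grasp=155):
    """tool-frame shift & rotvec to bring grasp point to p; yaw = direction of tool y (closing line) in world, tool down"""
    s=ctrl.sense(); R0=rot(s['ee_rot'])
    if Rt is None:
        c=[]
        for k in(0,np.pi):
            y=np.array([np.cos(yaw+k),np.sin(yaw+k),0]); z=np.array([0,0,-1.]); c.append(R.from_matrix(np.c_[np.cross(y,z),y,z]))
        Rt=min(c,key=lambda r:(R0.inv()*r).magnitude())
    t=np.array(p)-Rt.apply([0,0,grasp])
    print(np.round(R0.inv().apply(t-s['eef_pos']),1),np.round((R0.inv()*Rt).as_rotvec(),3),'t',round(s['time_s'],2),'tcp',np.round(s['eef_pos'],1),'q',np.round(s['joints'],2))
E
python3 - <<'E'
from h import *
c=imaging.calibration('top'); im=imaging.capture('top')
k=.64
for n,u,v,z in[('v',268,317,61),('v',237,376,61),('r1',345,321,67),('r3',342,344,67),('r5',340,367,67),('hl',545,371,152),('hr',610,365,152),('FL',336,308,32),('FR',393,312,32),('NL',327,380,32),('NR',386,385,32),('bottle',424,213,140)]:
    print(n,hit(c,u*k,v*k,z).round())
hsv=cv2.cvtColor(im,cv2.COLOR_RGB2HSV)
m=((hsv[...,1]<60)&(hsv[...,2]>130)).astype(np.uint8)[180:260,130:260]
_,_,st,ce=cv2.connectedComponentsWithStats(m)
for s_,e in zip(st[1:],ce[1:]): print(s_[4],hit(c,e[0]+130,e[1]+180,64).round(1))
E
```

```text
v [573. 288.  61.]
v [462. 339.  61.]
r1 [570. 143.  67.]
r3 [527. 147.  67.]
r5 [484. 149.  67.]
hl [ 487. -212.  152.]
hr [ 500. -325.  152.]
FL [597. 164.  32.]
FR [592.  55.  32.]
NL [460. 176.  32.]
NR [454.  64.  32.]
bottle [762.   4. 140.]
92 [573.8 289.3  64. ]
95 [570.2 144.9  64. ]
95 [528.1 148.   64. ]
95 [523.8  86.6  64. ]
95 [486.8 150.8  64. ]
92 [462.3 342.   64. ]
```

Run:
```python
from h import *
go([500,215,240],np.pi/2-.07)
c=imaging.calibration('wrist');s=ctrl.sense();Ri=rot(s['ee_rot']).inv()
print(c, Ri.apply(c['position']-s['eef_pos']),(Ri*rot(c['attitude'])).as_matrix().round(2))
```

```text
[ 544.2 -520.3    9.9] [-0.001  0.     0.485] t 0.15 tcp [ 211.6 -480.5  404.3] q [-1.38  0.31  1.5   0.    1.33 -0.22]
{'fx': 297.3186396354542, 'fy': 297.3186396354542, 'cx': 259.26631003088806, 'cy': 189.08344270203378, 'position': array([ 274.07444874, -453.1442312 ,  374.69353268]), 'attitude': array([ 0.11347829,  0.82952601, -0.54162315, -0.07519074])} [68.22100935  0.21261393 29.61048103] [[-0.   -0.96 -0.27]
 [ 1.   -0.   -0.  ]
 [ 0.   -0.27  0.96]]
```

```bash
R='[544,-520,10,0,0,0.485]'
python3 steer.py '[[544,-520,10,0,0,0.485],[544,-520,10,0,0,0.485],[544,-520,10,0,0,0.485],[544,-520,10,0,0,0.485],[544,-520,10,0,0,0.485],[544,-520,10,0,0,0.485],[544,-520,10,0,0,0.485],[544,-520,10,0,0,0.485]]' 1.0 40
python3 - <<'E'
from h import *
go([500,215,240],np.pi/2-.07)
E
```

```text
time_s: 0.95
eef_pos: [364.3, -110.8, 399.5]
ee_rot: [0.0, 0.999, -0.035, 0.0]
force: [1.0, -0.3, -0.4]
grip_width: 1.0
grip_force: 0.0
[ 112.3 -334.6    4.5] [ 0.    -0.    -0.001] t 0.95 tcp [ 364.3 -110.8  399.5] q [-0.61 -0.01  1.89  0.    1.26  1.04]
```

```bash
python3 steer.py '[[112,-335,4,0,0,0],[112,-335,4,0,0,0],[112,-335,4,0,0,0],[112,-335,4,0,0,0],[112,-335,4,0,0,0],[112,-335,4,0,0,0],[112,-335,4,0,0,0],[112,-335,4,0,0,0]]'; python3 steer.py '[[0,0,0,0,0,0],[0,0,0,0,0,0]]';python3 - <<'E'
from h import *
c=imaging.calibration('wrist')
im=imaging.capture('wrist')
print(c,ctrl.sense()['eef_pos'])
import pickle; pickle.dump((c,im),open('w1.pkl','wb'))
cv2.imwrite("pics/w1.png",cv2.resize(im[:,:,::-1],(800,600),interpolation=cv2.INTER_CUBIC))
E
```

```text
time_s: 1.75
eef_pos: [500.0, 217.5, 394.3]
ee_rot: [-0.0, 0.999, -0.033, -0.0]
force: [-0.2, 0.1, 0.2]
grip_width: 1.001
grip_force: 0.0
time_s: 1.95
eef_pos: [499.2, 212.7, 395.3]
ee_rot: [0.0, 0.999, -0.035, -0.0]
force: [0.0, -0.9, -0.6]
grip_width: 0.997
grip_force: 0.0
{'fx': 297.3186396354542, 'fy': 297.3186396354542, 'cx': 259.26631003088806, 'cy': 189.08344270203378, 'position': array([567.29510744, 207.58077634, 365.68800302]), 'attitude': array([-0.09294164, -0.67483803,  0.72519613,  0.10023006])} [499.15433666 212.45705316 395.56297615]
```

View pics/w1.png

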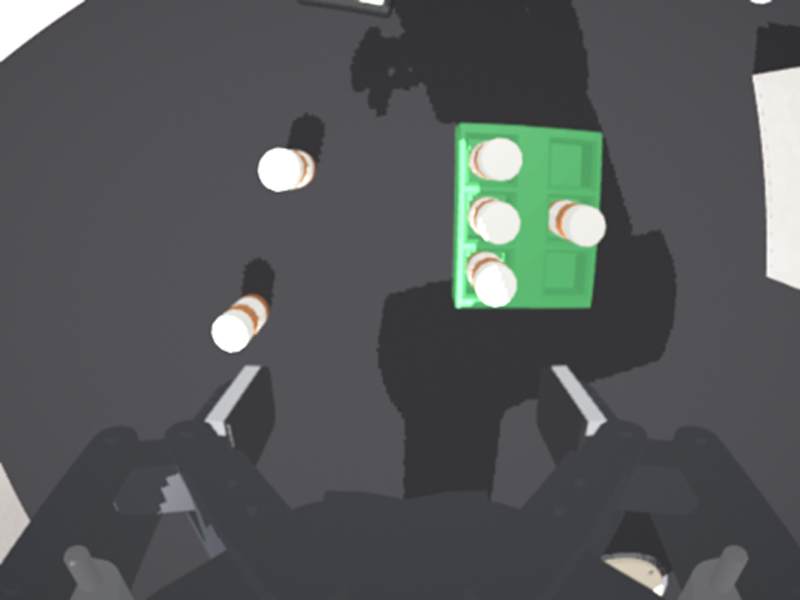

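The wrist view shows the spare caps at about (280,169) and (232,332). The rack spans x 455–602 and y 123–307, and its right-hand end pockets, at about (572,165) and (565,272), are empty. I'll enlarge the rack.

Run:
```python
from h import *
import pickle
c,im=pickle.load(open('w1.pkl','rb'))
cv2.imwrite("pics/w1c.png",cv2.resize(im[70:205,280:400,::-1],None,fx=4.4,fy=4.4,interpolation=cv2.INTER_CUBIC))
```

```text
(no output)
```

View pics/w1c.png

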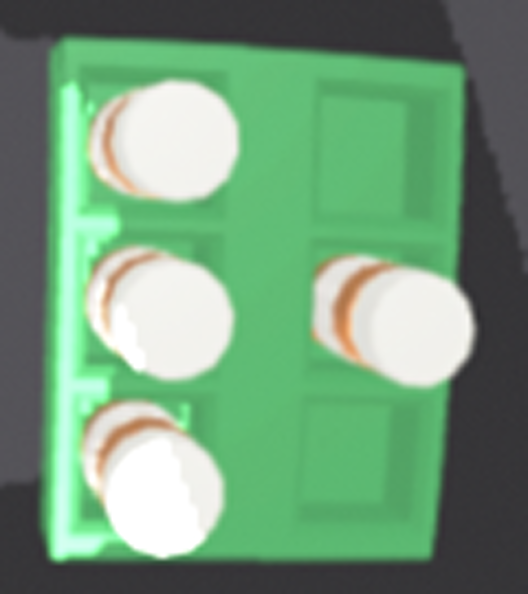

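Run:
```python
from h import *
import pickle
c,im=pickle.load(open('w1.pkl','rb'))
f=lambda a,b,z:hit(c,a/4.4+280-.4,b/4.4+70-.4,z,True)[:2]
for n,l in dict(h4=[(316,80),(448,87),(442,228),(312,222)],h0=[(303,397),(424,400),(414,520),(297,520)],rack=[(62,40),(464,67),(433,559),(60,559)]).items():
    p=np.array([f(a,b,32) for a,b in l]); print(n,p.round(1).tolist(),p.mean(0).round(1),np.linalg.norm(p-np.roll(p,1,0),axis=1).round(1))
for a,b in[(178,140),(172,318),(163,495),(414,327)]: print('cap',f(a,b,67).round(1))
hsv=cv2.cvtColor(im,cv2.COLOR_RGB2HSV)
for a,b in[(280,169),(232,332)]: print('spare',hit(c,a*.64-.2,b*.64-.2,61,True).round(1))
```

```text
h4 [[585.6, 101.3], [584.0, 63.6], [546.0, 66.8], [548.3, 104.1]] [566.   83.9] [37.5 37.7 38.2 37.4]
h0 [[501.7, 107.6], [499.1, 72.3], [465.3, 74.5], [467.7, 109.3]] [483.5  90.9] [34.  35.4 33.9 34.9]
rack [[597.5, 167.4], [589.5, 58.5], [453.4, 68.1], [461.6, 175.2]] [525.5 117.3] [136.2 109.1 136.5 107.4]
cap [570.3 146.3]
cap [529.  149.7]
cap [486.8 153.1]
cap [524.4  89.3]
spare [574.9 290.6  61. ]
spare [463.4 342.7  61. ]
```

Run:
```python
from h import *
for z in(120,48): go([463,342.2,z],np.pi/2-.07)
```

```text
[ -45.3 -126.9  120.5] [ 0.     0.    -0.001] t 2.0 tcp [499.2 212.5 395.6] q [ 0.19  0.36  1.46 -0.    1.32  1.83]
[ -45.3 -126.9  192.5] [ 0.     0.    -0.001] t 2.0 tcp [499.2 212.5 395.6] q [ 0.19  0.36  1.46 -0.    1.32  1.83]
```

```bash
python3 steer.py '[[-45,-127,120,0,0,0],[-45,-127,120,0,0,0],[-45,-127,120,0,0,0],[-45,-127,120,0,0,0],[-45,-127,120,0,0,0],[-45,-127,160,0,0,0],[-45,-127,192,0,0,0],[-45,-127,192,0,0,0]]'; python3 steer.py '[[0,0,0,0,0,0],[0,0,0,0,0,0]]';python3 - <<'E'
from h import *
go([463,342.2,48],np.pi/2-.07)
c=imaging.calibration('wrist')
im=imaging.capture('wrist')
cv2.imwrite("pics/w2.png",im[:,:,::-1])
E
```

```text
time_s: 2.8
eef_pos: [463.3, 341.4, 201.2]
ee_rot: [0.001, 0.999, -0.036, -0.003]
force: [0.2, 0.4, 1.1]
grip_width: 0.996
grip_force: 0.0
time_s: 3.0
eef_pos: [464.3, 343.0, 205.9]
ee_rot: [-0.001, 0.999, -0.036, 0.002]
force: [-0.5, -0.1, 0.1]
grip_width: 0.997
grip_force: 0.0
[-1.2  0.9  2.9] [-0.002 -0.003 -0.001] t 3.0 tcp [464.3 343.  205.9] q [ 0.43  0.65  1.55 -0.    0.94  2.08]
```

View pics/w2.png

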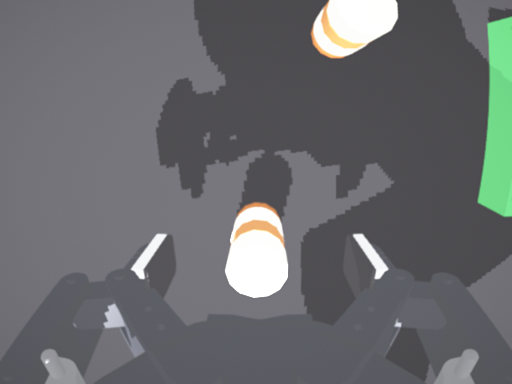

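The vial sits midway between the pads (cap centre at about (257,264)). Closing.

```bash
python3 - <<'E'
from h import *
print(hit(imaging.calibration('wrist'),257,264,61,True))
E
python3 steer.py '[[-1,0,3,0,0,0],[-1,0,3,0,0,0],[-1,0,3,0,0,0],[-1,0,3,0,0,0],[-1,0,3,0,0,0],[-1,0,3,0,0,0],[-1,0,3,0,0,0],[-1,0,3,0,0,0]]' 0.0 30; python3 steer.py '[[0,0,0,0,0,0],[0,0,0,0,0,0]]'
```

```text
[466.17657579 344.1290402   61.        ]
time_s: 3.85
eef_pos: [462.4, 343.5, 200.6]
ee_rot: [-0.0, 0.999, -0.035, 0.0]
force: [-1.3, 0.3, 2.6]
grip_width: 0.318
grip_force: 30.7
time_s: 4.05
eef_pos: [462.4, 343.5, 200.6]
ee_rot: [-0.0, 0.999, -0.035, 0.0]
force: [-0.4, 0.3, 2.4]
grip_width: 0.32
grip_force: 30.8
```

```bash
python3 steer.py '[[0,0,-40,0,0,0],[0,0,-80,0,0,0],[0,0,-110,0,0,0],[0,0,-110,0,0,0],[0,0,-110,0,0,0],[0,0,-110,0,0,0]]';python3 - <<'E'
from h import *
c=imaging.calibration('wrist');s=ctrl.sense()
im=imaging.capture('wrist')
hsv=cv2.cvtColor(im,cv2.COLOR_RGB2HSV)
m=((hsv[...,1]<50)&(hsv[...,2]>180)).astype(np.uint8)
_,_,st,ce=cv2.connectedComponentsWithStats(m)
print([(tuple(a),b.round(1)) for a,b in zip(st[1:],ce[1:]) if a[4]>100])
np.save('w3.npy',im)
cv2.imwrite("pics/w3.png",cv2.resize(im[180:340,160:360,::-1],None,fx=3,fy=3,interpolation=cv2.INTER_CUBIC))
print(s['grip_width'],s['eef_pos'])
go([482,89.5,135],np.pi/2-.07)
go([482,89.5,54],np.pi/2-.07)
E
```

```text
time_s: 4.65
eef_pos: [462.2, 343.3, 308.9]
ee_rot: [0.001, 0.999, -0.035, -0.001]
force: [-0.3, 0.1, -0.5]
grip_width: 0.317
grip_force: 30.6
[((np.int32(298), np.int32(27), np.int32(39), np.int32(39), np.int32(1153)), array([317.1,  46.1])), ((np.int32(293), np.int32(47), np.int32(25), np.int32(24), np.int32(130)), array([300.8,  62.6])), ((np.int32(458), np.int32(46), np.int32(34), np.int32(33), np.int32(887)), array([474.8,  62.6])), ((np.int32(443), np.int32(51), np.int32(17), np.int32(29), np.int32(261)), array([448.1,  66.9])), ((np.int32(442), np.int32(93), np.int32(16), np.int32(29), np.int32(238)), array([446.5, 106.5])), ((np.int32(458), np.int32(93), np.int32(44), np.int32(37), np.int32(1060)), array([477.1, 109.8])), ((np.int32(503), np.int32(103), np.int32(9), np.int32(28), np.int32(208)), array([507.6, 116.5])), ((np.int32(438), np.int32(135), np.int32(18), np.int32(30), np.int32(236)), array([443.6, 147.2])), ((np.int32(454), np.int32(139), np.int32(32), np.int32(34), np.int32(827)), array([469.5, 155.2])), ((np.int32(234), np.int32(206), np.int32(52), np.int32(30), n
[... 221 characters left out ...]
[299.1, 243. ])), ((np.int32(228), np.int32(231), np.int32(64), np.int32(69), np.int32(3576)), array([259.5, 265.6])), ((np.int32(0), np.int32(303), np.int32(48), np.int32(81), np.int32(1841)), array([ 15., 357.])), ((np.int32(466), np.int32(357), np.int32(32), np.int32(27), np.int32(562)), array([483.1, 371.8])), ((np.int32(44), np.int32(366), np.int32(24), np.int32(18), np.int32(180)), array([ 54.9, 376.2]))]
0.3172574207336546 [462.15265756 343.2771389  308.88126861]
[ 37.6 251.8  19.1] [ 0.001  0.002 -0.   ] t 4.7 tcp [462.2 343.3 308.9] q [ 0.44  0.51  1.47 -0.    1.17  2.08]
[ 37.8 251.6 100.1] [ 0.001  0.002 -0.   ] t 4.7 tcp [462.2 343.3 308.9] q [ 0.44  0.51  1.47 -0.    1.17  2.08]
```

View pics/w3.png

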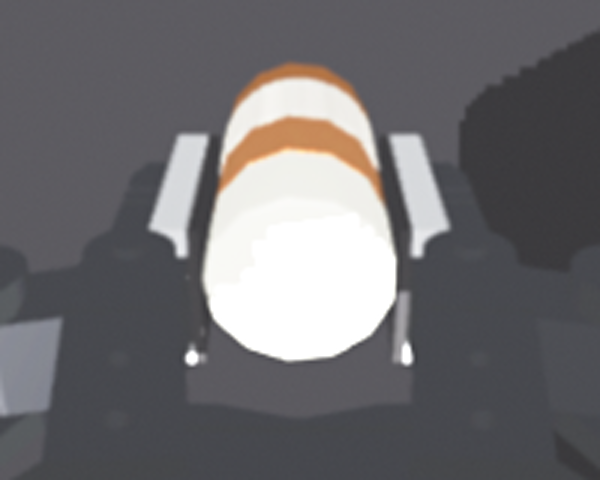

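The picture shows the vial held upright between the pads, with the cap-top centre at crop (300,279), which is picture (260,273).

Run:
```python
from h import *
c=imaging.calibration('wrist');s=ctrl.sense()
for v in(271,273): print(rot(s['ee_rot']).inv().apply(hit(c,260,v,s['eef_pos'][2]-139.6,True)-s['eef_pos']))
```

```text
[  1.01637386   0.4336965  139.5986602 ]
[-6.3960153e-03  4.3365953e-01  1.3960114e+02]
```

```bash
python3 steer.py '[[37,252,10,0,0,0],[37,252,10,0,0,0],[37,252,10,0,0,0],[37,252,10,0,0,0],[37,252,10,0,0,0],[37,252,50,0,0,0],[37,252,50,0,0,0],[37,252,50,0,0,0]]'; python3 steer.py '[[0,0,0,0,0,0],[0,0,0,0,0,0]]'
python3 - <<'E'
from h import *
go([482,89.5,51.5],np.pi/2-.07)
c=imaging.calibration('wrist');im=imaging.capture('wrist')
cv2.imwrite("pics/w4.png",cv2.resize(im[60:340,130:400,::-1],None,fx=2.1,fy=2.1,interpolation=cv2.INTER_CUBIC))
E
```

```text
time_s: 5.5
eef_pos: [481.6, 89.9, 260.2]
ee_rot: [-0.0, 0.999, -0.035, -0.001]
force: [0.2, 0.7, -0.1]
grip_width: 0.32
grip_force: 30.6
time_s: 5.7
eef_pos: [481.8, 90.4, 261.5]
ee_rot: [0.0, 0.999, -0.034, 0.001]
force: [-0.4, -0.2, 0.0]
grip_width: 0.318
grip_force: 30.6
[ 0.2  0.8 55. ] [-0.    -0.002  0.001] t 5.7 tcp [481.8  90.4 261.5] q [-0.05  0.41  1.78  0.    0.95  1.59]
```

View pics/w4.png

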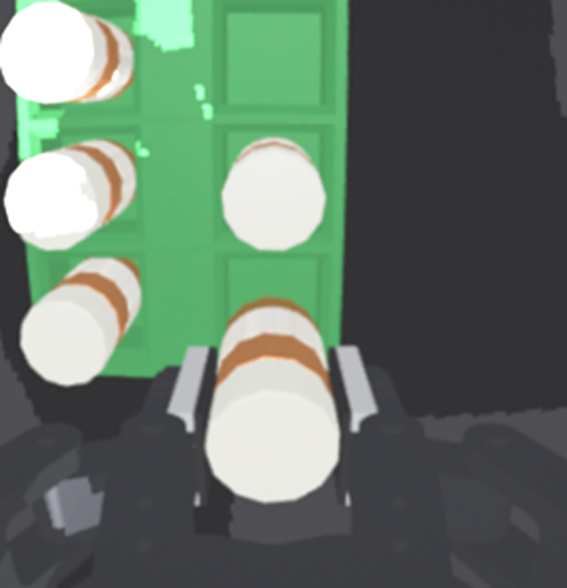

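The vial is lined up with hole0 in y (pocket mid-column about 273, vial about 272). Lowering in stages.

```bash
python3 steer.py '[[0,0.5,20,0,0,0],[0,0.5,35,0,0,0],[0,0.5,42,0,0,0],[0,0.5,46,0,0,0],[0,0.5,46,0,0,0]]'; python3 steer.py '[[0,0,3,0,0,0],[0,0,6,0,0,0],[0,0,9,0,0,0],[0,0,9,0,0,0]]'
```

```text
time_s: 6.25
eef_pos: [481.7, 89.1, 214.6]
ee_rot: [0.0, 0.999, -0.035, 0.0]
force: [0.3, -0.6, -0.7]
grip_width: 0.317
grip_force: 30.6
time_s: 6.65
eef_pos: [481.8, 89.0, 206.3]
ee_rot: [-0.0, 0.999, -0.035, 0.001]
force: [-1.6, 1.1, 10.7]
grip_width: 0.318
grip_force: 31.7
```

```bash
python3 steer.py '[[0,0,0,0,0,0],[0,0,0,0,0,0],[0,0,0,0,0,0],[0,0,0,0,0,0]]' 0.5; python3 steer.py '[[0,0,-30,0,0,0],[0,0,-70,0,0,0],[0,0,-110,0,0,0],[0,0,-140,0,0,0],[0,0,-140,0,0,0],[0,0,-140,0,0,0]]'
python3 - <<'E'
from h import *
np.save('w5.npy',imaging.capture('wrist'))
for z in(140,48):go([574,289.8,z],np.pi/2-.07)
E
```

```text
time_s: 7.05
eef_pos: [481.5, 88.9, 205.3]
ee_rot: [0.0, 0.999, -0.035, -0.0]
force: [0.2, -0.8, -0.2]
grip_width: 0.501
grip_force: 0.0
time_s: 7.65
eef_pos: [481.4, 88.9, 345.3]
ee_rot: [0.0, 0.999, -0.035, 0.0]
force: [0.2, 0.8, -0.6]
grip_width: 0.502
grip_force: 0.0
[  78.4 -206.9   49.4] [ 0.     0.002 -0.   ] t 7.7 tcp [481.3  88.9 344.5] q [-0.06  0.29  1.69  0.    1.16  1.58]
[  78.5 -206.9  141.4] [ 0.     0.002 -0.   ] t 7.7 tcp [481.3  88.9 344.5] q [-0.06  0.29  1.69  0.    1.16  1.58]
```

```bash
python3 steer.py '[[79,-207,0,0,0,0],[79,-207,0,0,0,0],[79,-207,0,0,0,0],[79,-207,10,0,0,0],[79,-207,40,0,0,0],[79,-207,80,0,0,0],[79,-207,80,0,0,0],[79,-207,80,0,0,0]]' 1.0
python3 - <<'E'
from h import *
go([574.5,290.2,48],np.pi/2-.07)
c=imaging.calibration('wrist');im=imaging.capture('wrist')
hsv=cv2.cvtColor(im,cv2.COLOR_RGB2HSV)
m=((hsv[...,1]<50)&(hsv[...,2]>180)).astype(np.uint8)
_,_,st,ce=cv2.connectedComponentsWithStats(m)
for a,b in zip(st[1:],ce[1:]):
    if a[4]>300: print(a,b.round(1),hit(c,*b,61,True).round(1))
E
```

```text
time_s: 8.5
eef_pos: [575.0, 289.6, 265.1]
ee_rot: [0.0, 0.999, -0.035, -0.001]
force: [-0.5, 0.6, 1.4]
grip_width: 0.996
grip_force: 0.0
[-0.4 -0.6 62.1] [ 0.001  0.002 -0.001] t 8.5 tcp [575.  289.6 265.1] q [ 0.28  0.7   1.27 -0.    1.17  1.93]
[  0   0  48  35 846] [15.5 11.3] [747.6 463.3  61. ]
[ 268    0   85   33 1826] [315.2  11.4] [700.  247.4  61. ]
[418 175  26  36 360] [426.  188.2] [586.3 174.6  61. ]
[ 234  179   45   61 1989] [256.  211.5] [579.5 291.1  61. ]
[ 435  186   53   66 1546] [457.7 211. ] [566.6 142.9  61. ]
[409 224  29  32 345] [419.  234.4] [552.  176.3  61. ]
[480 233  32  36 828] [495.5 250.2] [524.6  88.7  61. ]
[132 234  34  45 437] [147.2 255.1] [551.7 369.6  61. ]
[354 234  34  45 432] [371.6 255.3] [540.3 213.2  61. ]
[ 425  238   54   42 1258] [446.5 258.2] [527.4 146.1  61. ]
[469 274  30  34 679] [483.7 289.7] [483.6  89.8  61. ]
```

```bash
python3 steer.py '[[0,-1,30,0,0,0],[0,-1,61,0,0,0],[0,-1,61,0,0,0],[0,-1,61,0,0,0]]'; python3 steer.py '[[0,0,0,0,0,0],[0,0,0,0,0,0],[0,0,0,0,0,0],[0,0,0,0,0,0],[0,0,0,0,0,0],[0,0,0,0,0,0],[0,0,0,0,0,0],[0,0,0,0,0,0]]' 0.0 30;python3 steer.py '[[0,0,-40,0,0,0],[0,0,-80,0,0,0],[0,0,-110,0,0,0],[0,0,-110,0,0,0],[0,0,-110,0,0,0]]'
python3 - <<'E'
from h import *
go([565.5,83.7,135],np.pi/2-.07)
im=imaging.capture('wrist')
cv2.imwrite("pics/w6.png",cv2.resize(im[180:340,160:360,::-1],None,fx=3,fy=3,interpolation=cv2.INTER_CUBIC))
E
```

```text
time_s: 8.95
eef_pos: [575.5, 290.7, 206.7]
ee_rot: [-0.0, 0.999, -0.035, 0.001]
force: [-0.7, 0.7, 1.0]
grip_width: 1.0
grip_force: 0.0
time_s: 9.75
eef_pos: [575.1, 291.0, 205.0]
ee_rot: [-0.0, 0.999, -0.035, 0.0]
force: [-0.1, 0.4, 5.7]
grip_width: 0.317
grip_force: 29.6
time_s: 10.25
eef_pos: [574.8, 290.8, 314.1]
ee_rot: [0.0, 0.999, -0.035, -0.0]
force: [-0.7, -0.7, -1.1]
grip_width: 0.313
grip_force: 29.9
[  5.2 207.3  24.1] [ 0.  0. -0.] t 10.25 tcp [574.8 290.8 314.1] q [0.29 0.65 1.22 0.   1.27 1.93]
```

View pics/w6.png

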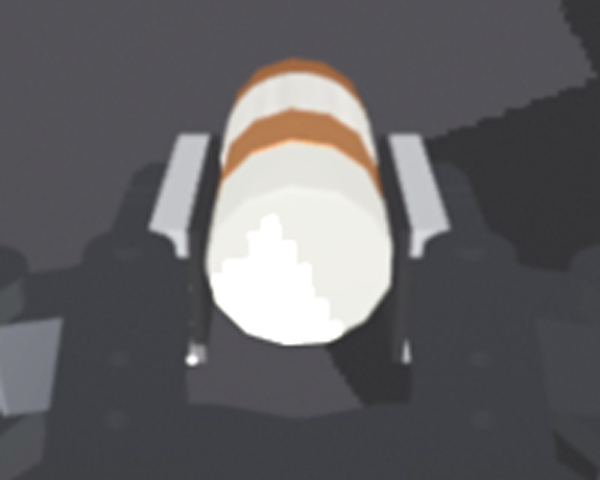

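The cap-top centre is at crop (299,266), which is picture (259.7,268.7). The vial sits slightly forward in the pads.

Run:
```python
from h import *
c=imaging.calibration('wrist');s=ctrl.sense()
o=rot(s['ee_rot']).inv().apply(hit(c,259.7,268.7,s['eef_pos'][2]-144,True)-s['eef_pos']);print(o)
go([565.5-o[0],83.7,110],np.pi/2-.07)
```

```text
[ -0.46993709   0.29400551 144.0016042 ]
[  5.9 207.2  48.2] [ 0.001  0.002 -0.   ] t 10.3 tcp [574.7 290.8 313. ] q [ 0.29  0.65  1.22 -0.    1.27  1.93]
```

```bash
python3 steer.py '[[5.5,207,0,0,0,0],[5.5,207,0,0,0,0],[5.5,207,0,0,0,0],[5.5,207,0,0,0,0],[5.5,207,20,0,0,0],[5.5,207,47,0,0,0],[5.5,207,47,0,0,0],[5.5,207,47,0,0,0]]'; python3 steer.py '[[0,0,0,0,0,0],[0,0,0,0,0,0]]'
python3 - <<'E'
from h import *
go([565.7,83.7,56],np.pi/2-.07)
im=imaging.capture('wrist')
cv2.imwrite("pics/w7.png",cv2.resize(im[60:340,130:400,::-1],None,fx=2.1,fy=2.1,interpolation=cv2.INTER_CUBIC))
E
```

```text
time_s: 11.1
eef_pos: [565.9, 84.2, 266.9]
ee_rot: [-0.0, 0.999, -0.035, -0.001]
force: [-0.1, -0.1, 0.2]
grip_width: 0.319
grip_force: 30.0
time_s: 11.3
eef_pos: [566.1, 84.4, 268.4]
ee_rot: [0.0, 0.999, -0.035, 0.001]
force: [0.5, 0.4, -1.1]
grip_width: 0.317
grip_force: 30.0
[-0.4  0.7 57.4] [-0.    -0.002  0.   ] t 11.3 tcp [566.1  84.4 268.4] q [-0.06  0.55  1.52 -0.    1.07  1.58]
```

View pics/w7.png

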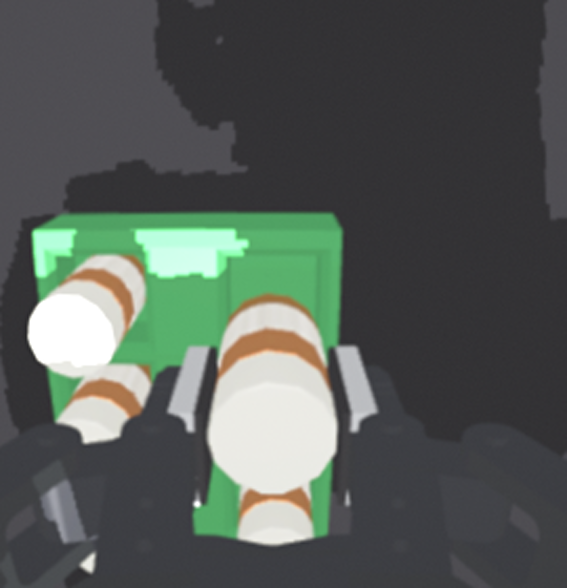

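Lined up as for hole0 (rack right edge at about 341 both times). Lowering.

```bash
python3 steer.py '[[0,0.7,20,0,0,0],[0,0.7,35,0,0,0],[0,0.7,42,0,0,0],[0,0.7,46,0,0,0],[0,0.7,46,0,0,0]]'; python3 steer.py '[[0,0,3,0,0,0],[0,0,6,0,0,0],[0,0,9,0,0,0],[0,0,10,0,0,0],[0,0,10,0,0,0]]'
```

```text
time_s: 11.85
eef_pos: [566.0, 83.4, 221.6]
ee_rot: [0.0, 0.999, -0.035, 0.0]
force: [0.1, -0.2, -0.3]
grip_width: 0.32
grip_force: 30.0
time_s: 12.35
eef_pos: [565.9, 83.3, 211.3]
ee_rot: [-0.0, 0.999, -0.035, -0.0]
force: [-0.1, 0.3, -0.8]
grip_width: 0.316
grip_force: 30.0
```

```bash
python3 steer.py '[[0,0,1,0,0,0],[0,0,1.5,0,0,0],[0,0,1.5,0,0,0]]'
```

```text
time_s: 12.65
eef_pos: [566.0, 83.4, 211.0]
ee_rot: [0.0, 0.999, -0.035, 0.001]
force: [-2.9, 0.2, 8.3]
grip_width: 0.318
grip_force: 30.9
```

```bash
python3 steer.py '[[0,0,0,0,0,0],[0,0,0,0,0,0],[0,0,0,0,0,0],[0,0,0,0,0,0]]' 0.5; python3 steer.py '[[0,0,-30,0,0,0],[0,0,-70,0,0,0],[0,0,-110,0,0,0],[-50,0,-150,0,0,0],[-100,0,-170,0,0,0],[-100,0,-170,0,0,0],[-100,0,-170,0,0,0]]'
python3 - <<'E'
from h import *
im=imaging.capture('wrist');t=imaging.capture('top')
a=cv2.resize(im[0:250,130:430,::-1],(600,500),interpolation=cv2.INTER_CUBIC)
cv2.imwrite("pics/w8.png",a)
cv2.imwrite("pics/t8.png",cv2.resize(t[155:275,300:430,::-1],None,fx=5,fy=5,interpolation=cv2.INTER_CUBIC)[:600])
E
```

```text
time_s: 13.05
eef_pos: [565.9, 83.3, 209.8]
ee_rot: [-0.0, 0.999, -0.035, -0.0]
force: [-0.2, -0.0, -0.0]
grip_width: 0.503
grip_force: 0.0
time_s: 13.75
eef_pos: [464.8, 90.6, 381.4]
ee_rot: [0.0, 0.999, -0.035, 0.001]
force: [1.4, 0.3, 0.3]
grip_width: 0.5
grip_force: 0.0
```

View pics/w8.png

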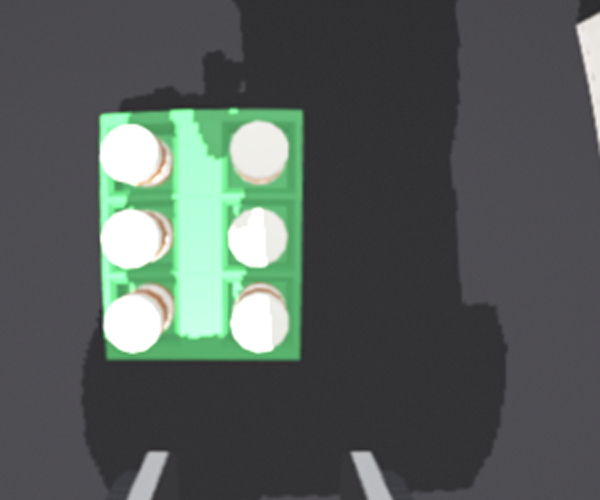

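View pics/t8.png

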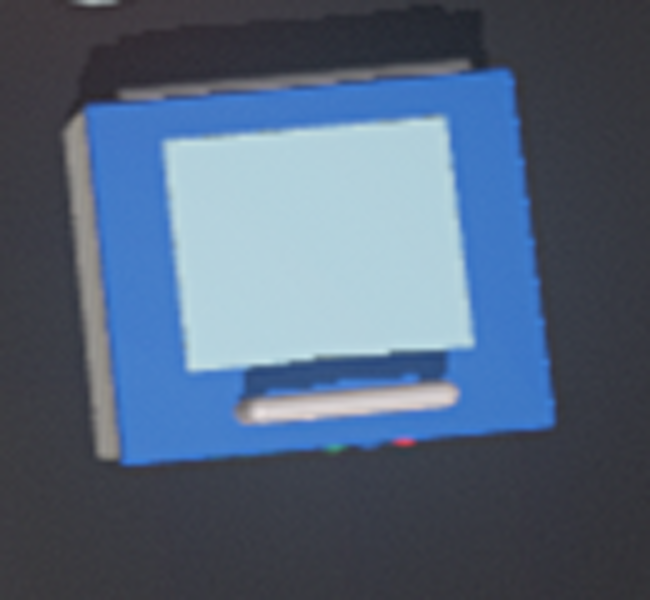

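The wrist view shows all six vials seated in the rack. The top crop shows the lid corners at about (86,105), (513,70), (553,427) and (122,464), and the handle from (237,412) to (459,394). That makes 11 pictures viewed, one over the limit of 10, so I'll view no more and work by numbers.

Run:
```python
from h import *
c=imaging.calibration('top')
f=lambda a,b,z:hit(c,a/5+300-.4,b/5+155-.4,z)
P=np.array([f(*q,112) for q in[(86,105),(513,70),(553,427),(122,464)]]);print(P.round(1),np.linalg.norm(P-np.roll(P,1,0),axis=1))
x=P[0]+P[1]-P[2]-P[3]; y=P[0]+P[3]-P[1]-P[2]
print('yaw',np.arctan2(x[1],x[0]),np.arctan2(-y[0],y[1]),'lid c',P.mean(0))
H=[f(*q,154) for q in[(237,412),(459,394)]];d=H[0]-H[1];print('handle',H,np.mean(H,0),np.linalg.norm(d),np.arctan2(-d[0],d[1]))
a=np.arctan2(x[1],x[0]);
# lid centre is 78 mm... handle is 24mm from front edge -> 102-24=78 before centre
for a in(np.arctan2(x[1],x[0]),np.arctan2(-y[0],y[1])): print(P.mean(0)-78*np.array([np.cos(a),np.sin(a),0]), P.mean(0)+102*np.array([np.cos(a),np.sin(a),0]))
```

```text
[[ 659.1 -128.2  112. ]
 [ 686.5 -370.5  112. ]
 [ 485.5 -391.7  112. ]
 [ 457.9 -151.3  112. ]] [202.55228476 243.83756213 202.16435168 241.9996919 ]
yaw 0.1095417796105616 0.11357223206655538 lid c [ 572.24237066 -260.42131755  112.        ]
handle [array([ 487.71851522, -207.04926566,  154.        ]), array([ 500.99459477, -327.29825496,  154.        ])] [ 494.356555   -267.17376031  154.        ] 120.97964174809782 0.10995958412844971
[ 494.70987955 -268.94849894  112.        ] [ 673.63101287 -249.27038803  112.        ]
[ 494.74487759 -269.26091985  112.        ] [ 673.5852462  -248.86183761  112.        ]
```

Run:
```python
from h import *
from scipy.optimize import fsolve
L=[(.31338,1.49834,211.55,-480.46,404.2),(-.01,1.89,364.3,-110.8,399.5),(.36,1.46,499.2,212.5,395.6),(.65,1.55,464.3,343,205.9),(.51,1.47,462.2,343.3,308.9),(.41,1.78,481.8,90.4,261.5),(.29,1.69,481.3,88.9,344.5),(.65,1.22,574.7,290.8,313),(.55,1.52,566.1,84.4,268.4)]
A=[];B=[]
for a,b,x,y,z in L:
    s=a+b; A+= [[1,0,np.sin(a),np.sin(s),np.cos(s)],[0,1,np.cos(a),np.cos(s),-np.sin(s)]]; B+=[np.hypot(x,y),z]
p,*_=np.linalg.lstsq(np.array(A),np.array(B),rcond=None);print(p,np.abs(np.array(A)@p-B).max())
fk=lambda q:[p[0]+p[2]*np.sin(q[0])+p[3]*np.sin(sum(q))+p[4]*np.cos(sum(q)),p[1]+p[2]*np.cos(q[0])+p[3]*np.cos(sum(q))-p[4]*np.sin(sum(q))]
h=np.array([673.6,-249.1,100]);a=.11;R0=np.hypot(180,52);t0=np.arctan2(52,180)
for d in(0,20,40,60):
    t=t0+np.radians(d);P=h+R0*np.array([-np.cos(t)*np.cos(a),-np.cos(t)*np.sin(a),np.sin(t)])
    r=np.hypot(*P[:2]);q,_,ok,_=fsolve(lambda q:np.array(fk(q))-[r,P[2]+155],[.5,1.2],full_output=1);print(d,P.round(),r.round(),q.round(2),'q5',np.pi-sum(q),ok)
go([494.7,-268.7,230],.11)
go([494.7,-268.7,152],.11)
```

```text
[ 21.01694378 122.96905681 428.00788562 391.88826713  34.34138686] 2.370817000523118
0 [ 495. -269.  152.] 563.0 [0.49 1.51] q5 1.141399351493357 1
20 [ 523. -266.  210.] 587.0 [0.48 1.36] q5 1.301303155392325 1
40 [ 570. -261.  256.] 627.0 [0.54 1.15] q5 1.4548702096350394 1
60 [ 629. -254.  282.] 678.0 [0.67 0.87] q5 1.6007994018290397 1
[ 53.3 356.1  -5.1] [-0.   -0.    1.39] t 13.85 tcp [466.5  90.2 379.8] q [-0.06  0.23  1.68  0.    1.24  1.58]
[ 53.3 356.1  72.9] [-0.   -0.    1.39] t 13.85 tcp [466.5  90.2 379.8] q [-0.06  0.23  1.68  0.    1.24  1.58]
```

```bash
python3 steer.py '[[53,356,-5,0,0,1.39],[53,356,-5,0,0,1.39],[53,356,-5,0,0,1.39],[53,356,-5,0,0,1.39],[53,356,-5,0,0,1.39],[53,356,-5,0,0,1.39],[53,356,-5,0,0,1.39],[53,356,-5,0,0,1.39]]' 0.75 60
python3 - <<'E'
from h import *
go([494.7,-268.7,230],.11)
E
```

```text
time_s: 14.65
eef_pos: [494.2, -273.8, 382.9]
ee_rot: [0.0, 0.802, -0.598, -0.001]
force: [-0.2, 1.1, -0.8]
grip_width: 0.754
grip_force: 0.0
[-4.8 -1.9 -2.1] [0.001 0.001 0.18 ] t 14.65 tcp [ 494.2 -273.8  382.9] q [-0.71  0.42  1.41 -0.    1.32  2.14]
```

```bash
python3 steer.py '[[-1,0,0,0,0,0.12],[-1,0,0,0,0,0.18],[-1,0,0,0,0,0.18],[-1,0,0,0,0,0.18]]'
python3 - <<'E'
from h import *
go([494.7,-268.7,150],.11)
c=imaging.calibration('wrist');im=imaging.capture('wrist');s=ctrl.sense()
# expected handle ends in the fisheye image, and brightness profile across the bar at its visible part
def proj(P):
    v=rot(c['attitude']).inv().apply(np.array(P)-c['position']);n=np.linalg.norm(v[:2]);t=np.arctan2(n,v[2]);return np.array([c['cx'],c['cy']])+c['fx']*t*v[:2]/n
u=np.array([-np.sin(.11),np.cos(.11),0]);w=np.array([np.cos(.11),np.sin(.11),0])
H=np.array([494.7,-268.7,152])
for k in(-40,0,40):
    print(k,proj(H+k*u).round(),[(d,im[tuple(proj(H+k*u+d*w).round().astype(int)[::-1])].tolist()) for d in range(-14,16,2)])
E
```

```text
time_s: 15.05
eef_pos: [494.2, -268.0, 384.0]
ee_rot: [0.0, 0.749, -0.663, -0.001]
force: [0.4, -0.2, 0.1]
grip_width: 0.751
grip_force: 0.0
[ 0.8 -0.5 79. ] [0.001 0.001 0.012] t 15.05 tcp [ 494.2 -268.   384. ] q [-0.71  0.41  1.41 -0.    1.32  2.31]
-40 [259. 148.] [(-14, [101, 168, 253]), (-12, [100, 168, 253]), (-10, [100, 168, 253]), (-8, [102, 168, 252]), (-6, [253, 250, 251]), (-4, [255, 254, 254]), (-2, [255, 255, 255]), (0, [255, 255, 255]), (2, [250, 246, 248]), (4, [163, 156, 159]), (6, [152, 152, 178]), (8, [93, 157, 253]), (10, [55, 89, 157]), (12, [56, 91, 159]), (14, [56, 91, 159])]
0 [258. 204.] [(-14, [99, 166, 253]), (-12, [98, 165, 253]), (-10, [96, 164, 253]), (-8, [174, 201, 250]), (-6, [241, 236, 239]), (-4, [249, 244, 246]), (-2, [255, 252, 253]), (0, [240, 235, 237]), (2, [242, 236, 239]), (4, [211, 203, 206]), (6, [163, 163, 196]), (8, [79, 137, 240]), (10, [53, 88, 155]), (12, [54, 88, 157]), (14, [54, 87, 157])]
40 [258. 253.] [(-14, [93, 160, 252]), (-12, [93, 160, 252]), (-10, [92, 159, 252]), (-8, [196, 214, 249]), (-6, [254, 252, 252]), (-4, [255, 255, 255]), (-2, [253, 250, 251]), (0, [172, 166, 169]), (2, [167, 161, 163]), (4, [164, 159, 160]), (6, [145, 141, 152]), (8, [49, 83, 152]), (10, [51, 85, 153]), (12, [51, 84, 153]), (14, [49, 84, 152])]
```

The wrist image confirms the bar where predicted (±1 mm). Descending and gripping.

```bash
python3 steer.py '[[0,0,40,0,0,0.01],[0,0,70,0,0,0.01],[0,0,78,0,0,0.01],[0,0,78,0,0,0.01],[0,0,78,0,0,0.01]]'; python3 steer.py '[[0,0,0,0,0,0],[0,0,0,0,0,0],[0,0,0,0,0,0],[0,0,0,0,0,0],[0,0,0,0,0,0],[0,0,0,0,0,0],[0,0,0,0,0,0],[0,0,0,0,0,0]]' 0.0 60;  python3 - <<'E'
from h import *
s=ctrl.sense();print(s['grip_width'],s['grip_force'],s['force'],s['wrist_torque'],s['eef_pos'])
# arc rows in tool axes relative to now, vertical tool
R0=rot(s['ee_rot']);R_=np.hypot(180,52);t0=np.arctan2(52,180)
w=np.array([np.cos(.11),np.sin(.11),0])
for d in range(0,64,3):
    t=t0+np.radians(d); v=w*(R_*(np.cos(t0)-np.cos(t)))+np.array([0,0,R_*(np.sin(t)-np.sin(t0))]);print(d,R0.inv().apply(v).round(1).tolist())
E
```

```text
time_s: 15.6
eef_pos: [494.1, -267.8, 308.4]
ee_rot: [-0.0, 0.745, -0.667, 0.001]
force: [0.7, -0.2, -0.1]
grip_width: 0.751
grip_force: 0.0
time_s: 16.4
eef_pos: [493.9, -267.5, 307.5]
ee_rot: [-0.0, 0.745, -0.667, 0.001]
force: [0.9, 0.8, 5.6]
grip_width: 0.139
grip_force: 58.6
0.1392347728187993 58.55017304420471 [0.90569122 0.83576355 5.63883069] [ 0.23224211 -0.24709716  0.07452242] [ 493.90781399 -267.54369485  307.53407305]
0 [0.0, 0.0, 0.0]
3 [0.0, -3.0, -9.3]
6 [0.0, -6.4, -18.5]
9 [0.0, -10.4, -27.5]
12 [0.0, -14.8, -36.3]
15 [0.0, -19.6, -44.8]
18 [0.1, -24.9, -53.1]
21 [0.1, -30.7, -61.0]
24 [0.1, -36.8, -68.7]
27 [0.1, -43.3, -76.0]
30 [0.1, -50.2, -83.0]
33 [0.1, -57.5, -89.6]
36 [0.1, -65.0, -95.8]
39 [0.1, -73.0, -101.6]
42 [0.1, -81.1, -107.0]
45 [0.1, -89.6, -111.9]
48 [0.2, -98.3, -116.5]
51 [0.2, -107.3, -120.5]
54 [0.2, -116.4, -124.1]
57 [0.2, -125.7, -127.1]
60 [0.2, -135.2, -129.7]
63 [0.2, -144.8, -131.8]
```

```bash
python3 steer.py '[[0,-3,-9.3,0,0,0],[0,-6.4,-18.5,0,0,0],[0,-10.4,-27.5,0,0,0],[0,-14.8,-36.3,0,0,0],[0,-19.6,-44.8,0,0,0],[0,-24.9,-53.1,0,0,0],[0,-24.9,-53.1,0,0,0],[0,-24.9,-53.1,0,0,0]]'
```

```text
time_s: 17.2
eef_pos: [518.2, -264.8, 360.8]
ee_rot: [0.001, 0.745, -0.667, -0.001]
force: [-7.1, -2.2, -0.7]
grip_width: 0.139
grip_force: 58.9
```

```bash
python3 steer.py '[[0,-5.8,-7.9,0,0,0],[0,-11.9,-15.6,0,0,0],[0,-18.4,-22.9,0,0,0],[0,-25.3,-29.9,0,0,0],[0,-32.6,-36.5,0,0,0],[0,-40.1,-42.7,0,0,0],[0,-48.1,-48.5,0,0,0],[0,-48.1,-48.5,0,0,0]]'
python3 steer.py '[[0,-8.1,-5.4,0,0,0],[0,-16.6,-10.3,0,0,0],[0,-16.6,-10.3,0,0,0]]'; python3 -c "
from rig import ctrl, imaging;s=ctrl.sense();print(s['wrist_torque'],s['joints'].round(2))"
```

```text
time_s: 18.0
eef_pos: [565.8, -259.0, 412.5]
ee_rot: [0.001, 0.745, -0.667, -0.0]
force: [-18.7, 3.3, 16.8]
grip_width: 0.139
grip_force: 59.9
time_s: 18.3
eef_pos: [582.5, -257.0, 423.2]
ee_rot: [0.001, 0.745, -0.667, 0.001]
force: [-13.7, 2.5, 16.2]
grip_width: 0.14
grip_force: 61.4
[0.38225226 2.4587435  0.17072643] [-0.6   0.56  1.09 -0.    1.49  2.43]
```

```bash
python3 steer.py '[[1,-8,-6.5,0,0,0],[1,-17,-11.5,0,0,0],[1,-26,-15,0,0,0],[1,-35.5,-18,0,0,0],[1,-45,-21,0,0,0],[1,-45,-21,0,0,0],[1,-45,-21,0,0,0]]'
python3 - <<'E'
from h import *
im=imaging.capture('wrist');ctrl_im=imaging.capture('scene');np.save('s9.npy',ctrl_im);cv2.imwrite('pics/s9.png',ctrl_im[:,:,::-1])
s=ctrl.sense();print(s['force'],s['wrist_torque'],s['eef_pos'],s['grip_force'],s['grip_width'])
g=s['eef_pos']+rot(s['ee_rot']).apply([0,0,155]);v=g-[673.6,-249.1,100]
r=-(v[0]*np.cos(.11)+v[1]*np.sin(.11));print('radius',np.hypot(r,v[2]),'lid',np.degrees(np.arctan2(v[2],r)-np.arctan2(52,180)))
E
```

```text
time_s: 19.0
eef_pos: [627.6, -252.5, 441.8]
ee_rot: [-0.0, 0.746, -0.666, -0.0]
force: [-5.4, 4.0, 5.3]
grip_width: 0.136
grip_force: 61.8
[-5.86472007  4.21132911  4.77822386] [0.5705335  1.22481054 0.20172982] [ 627.45157258 -252.60014368  441.82195136] 61.77825093269348 0.13998296530112034
radius 192.46640101703113 lid 59.976329561917375
```

The estimate is 60°. I'll check the lid angle independently from the scene image by code.

Run:
```python
from h import *
im=np.load('s9.npy');c=imaging.calibration('scene')
hsv=cv2.cvtColor(im,cv2.COLOR_RGB2HSV)
m=((hsv[...,0]>85)&(hsv[...,0]<125)&(hsv[...,1]>35)&(hsv[...,2]>60)).astype(np.uint8)
n,lab,st,_=cv2.connectedComponentsWithStats(m);k=1+np.argmax(st[1:,4]);m=(lab==k);print('mask',st[k])
def proj(P):
    v=rot(c['attitude']).inv().apply(P);return v[:,:2]/v[:,2:]*[c['fx'],c['fy']]+[c['cx'],c['cy']]
u=np.array([-np.sin(.11),np.cos(.11),0]);w=np.array([np.cos(.11),np.sin(.11),0]);z=np.array([0,0,1.])
res=[]
for dx in(-3,0,3,6):
  for d in range(48,74):
    t=np.radians(d);h=np.array([673.6,-249.1,100])+dx*w
    e=-w*np.cos(t)+z*np.sin(t);nn=w*np.sin(t)+z*np.cos(t)
    P=np.array([h+a*e+b*u+12*nn for a,b in[(0,-122),(0,122),(204,122),(204,-122)]])-c['position']
    q=np.zeros(m.shape,np.uint8);cv2.fillPoly(q,[np.round(proj(P)*16).astype(int)],1,shift=4);q=q>0
    res.append(((q&m).sum()/(q|m).sum(),dx,d))
for dx in(-3,0,3,6): print(sorted([r for r in res if r[1]==dx])[-3:])
```

```text
mask [   99   193   140   182 10656]
[(np.float64(0.7985438773139184), -3, 61), (np.float64(0.800231124807396), -3, 60), (np.float64(0.8002596014354433), -3, 59)]
[(np.float64(0.7891432508996248), 0, 60), (np.float64(0.7916698451445572), 0, 59), (np.float64(0.7918336483931947), 0, 58)]
[(np.float64(0.7800952165041941), 3, 59), (np.float64(0.7830273175100761), 3, 56), (np.float64(0.7859237536656891), 3, 57)]
[(np.float64(0.7678505227255876), 6, 57), (np.float64(0.7684132841328414), 6, 56), (np.float64(0.770593445527015), 6, 55)]
```

```bash
python3 steer.py '[[0,0,0,0,0,0],[0,0,0,0,0,0],[0,0,0,0,0,0],[0,0,0,0,0,0],[0,0,0,0,0,0],[0,0,0,0,0,0],[0,0,0,0,0,0],[0,0,0,0,0,0]]' && python3 -c "
from rig import ctrl, imaging
print(ctrl.finish_job())"
```

```text
time_s: 19.9
eef_pos: [627.4, -252.6, 441.8]
ee_rot: [-0.0, 0.745, -0.667, -0.0]
force: [-6.1, 4.0, 5.6]
grip_width: 0.136
grip_force: 61.8
the job is handed in; nothing more can be done
None
```

I handed the job in at 19.9 s: both spare vials are fully down in the rack's two empty pockets, and the fingers hold the lid at about 60° (58–60° by the scene camera); I viewed 11 pictures, one over the limit of 10.

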